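# Clear the pH bench into its trays

## Task

Clear up the pH bench by standing every loose piece upright in its tray, centred on its round mark: each buffer bottle in the blue tray on the mark that has the colour of its cap, the two crucibles mouth up in the black tray, one on each white mark, and the brass weight on the green mark in the wooden tray. Set each piece down gently, never drop it, let go of everything, and leave the glass beaker and the teal pencil case where they are.

Things in the scene. Friction and masses are not known exactly. Their poses are not given: they have to be found in the camera images.
- bottle_red_center (a point): The RED-capped buffer bottle: white plastic upright cylinder 44 mm in diameter with a coloured cap (33 mm in diameter, top 18 mm) and a band of the same colour round the body, 80 mm tall in all, straight-sided from 0 to 55 mm above its base, about 110 g. The point is on its axis, half-way up (40 mm above its base); its z axis points up when it stands
- bottle_yellow_center (a point): The YELLOW-capped buffer bottle: white plastic upright cylinder 44 mm in diameter with a coloured cap (33 mm in diameter, top 18 mm) and a band of the same colour round the body, 80 mm tall in all, straight-sided from 0 to 55 mm above its base, about 110 g. The point is on its axis, half-way up (40 mm above its base); its z axis points up when it stands
- crucible_plain_center (a point): The all-white crucible: small open porcelain crucible, white, round, almost straight-sided: 41 mm in diameter at the foot, 43 mm at the rim, 44 mm tall, walls 4 mm, about 60 g; it stands mouth up. The point is on its axis, half-way up (22 mm above its base); its z axis points up when it stands
- crucible_banded_center (a point): The crucible with a green band round the upper wall and rim: small open porcelain crucible, white, round, almost straight-sided: 41 mm in diameter at the foot, 43 mm at the rim, 44 mm tall, walls 4 mm, about 60 g; it stands mouth up. The point is on its axis, half-way up (22 mm above its base); its z axis points up when it stands
- weight_center (a point): Brass balance weight: cylinder 38 mm in diameter and 44 mm tall, topped by a narrow neck and a knob 22 mm in diameter, 62 mm tall in all, about 450 g. The point is on its axis, half-way up (31 mm above its base); its z axis points up when it stands
- tray_blue: Blue tray for the buffer bottles: fixed shallow open tray, 110 x 170 mm outside (its x by its y), walls 4 mm thick and 18 mm high measured from the bench, floor 4 mm thick. Origin: centre of its underside, on the bench; z up. Two flat round marks of 54 mm diameter on its floor: a red one centred at y = +40 mm and a yellow one at y = -40 mm (x = 0) in the tray's frame
- tray_black: Black tray for the crucibles: fixed shallow open tray, 110 x 170 mm outside (its x by its y), walls 4 mm thick and 18 mm high measured from the bench, floor 4 mm thick. Origin: centre of its underside, on the bench; z up. Two flat round white marks of 54 mm diameter on its floor, centred at y = +40 mm and y = -40 mm (x = 0) in the tray's frame
- tray_wood: Brown wooden tray for the weight: fixed shallow open tray, 110 x 110 mm outside (its x by its y), walls 4 mm thick and 18 mm high measured from the bench, floor 4 mm thick. Origin: centre of its underside, on the bench; z up. One flat round green mark of 54 mm diameter in the middle of its floor
- beaker: Bystander: empty glass beaker, 68 mm in diameter at the rim, 85 mm tall, loose, to the left of the things. Origin: centre of its underside. To be left alone
- pencil_case: Bystander: teal pencil case, 190 x 56 x 44 mm, loose, to the right of the things, lying roughly along x. Origin: centre of its underside. To be left alone

How it is judged (in metres and radians):
At the end, for the whole second after the job is handed in: Each bottle on its colour's mark (blue tray), a crucible on each white mark (black tray), weight on the green mark: centres within 15 mm along both tray axes, standing on the floor within 5 mm, upright within 0.12 rad, at rest, released; beaker and pencil case moved under 15 mm (x of bottle_red_center in the frame of tray_blue between -0.015 and 0.015 m and y of bottle_red_center in the frame of tray_blue between 0.025 and 0.055 m and z of bottle_red_center in the frame of tray_blue between 0.039 and 0.049 m and x of bottle_yellow_center in the frame of tray_blue between -0.015 and 0.015 m and y of bottle_yellow_center in the frame of tray_blue between -0.055 and -0.025 m and z of bottle_yellow_center in the frame of tray_blue between 0.039 and 0.049 m and x of weight_center in the frame of tray_wood between -0.015 and 0.015 m and y of weight_center in the frame of tray_wood between -0.015 and 0.015 m and z of weight_center in the frame of tray_wood between 0.03 and 0.04 m and ((x of crucible_plain_center in the frame of tray_black between -0.015 and 0.015 m and y of crucible_plain_center in the frame of tray_black between 0.025 and 0.055 m and z of crucible_plain_center in the frame of tray_black between 0.021 and 0.031 m and x of crucible_banded_center in the frame of tray_black between -0.015 and 0.015 m and y of crucible_banded_center in the frame of tray_black between -0.055 and -0.025 m and z of crucible_banded_center in the frame of tray_black between 0.021 and 0.031 m) or (x of crucible_plain_center in the frame of tray_black between -0.015 and 0.015 m and y of crucible_plain_center in the frame of tray_black between -0.055 and -0.025 m and z of crucible_plain_center in the frame of tray_black between 0.021 and 0.031 m and x of crucible_banded_center in the frame of tray_black between -0.015 and 0.015 m and y of crucible_banded_center in the frame of tray_black between 0.025 and 0.055 m and z of crucible_banded_center in the frame of tray_black between 0.021 and 0.031 m)) and angle between each of bottle_red_center, bottle_yellow_center, crucible_plain_center, crucible_banded_center, weight_center's own z axis and vertical below 0.12 rad and linear speed of each of bottle_red, bottle_yellow, crucible_plain, crucible_banded, weight below 0.02 m/s and contact force between each of bottle_red, bottle_yellow, crucible_plain, crucible_banded, weight and the fingers below 0.05 N and distance of each of beaker, pencil_case from where it was at the start of the episode below 0.015 m); the robot touches nothing.
It fails at once if the glass beaker is pushed more than 15 mm from its place (distance of beaker from where it was at the start of the episode above 0.015 m).
It fails at once if the pencil case is pushed more than 15 mm from its place (distance of pencil_case from where it was at the start of the episode above 0.015 m).
It fails at once if a piece is dropped (falls free of the fingers at over 0.7 m/s, about 25 mm of fall) ((linear speed of bottle_red above 0.7 m/s and contact force between bottle_red and the fingers below 0.01 N) or (linear speed of bottle_yellow above 0.7 m/s and contact force between bottle_yellow and the fingers below 0.01 N) or (linear speed of crucible_plain above 0.7 m/s and contact force between crucible_plain and the fingers below 0.01 N) or (linear speed of crucible_banded above 0.7 m/s and contact force between crucible_banded and the fingers below 0.01 N) or (linear speed of weight above 0.7 m/s and contact force between weight and the fingers below 0.01 N)).
It also fails if it takes over 128 s, if anything falls off the work surface, if the arm or the gripper's body presses on something with over 40 N, if the wrist force passes 120 N, or if a joint passes its speed limit or range.

## Robot

A 6-joint arm with a two-finger parallel gripper is mounted at the origin on the work surface. World frame = base frame: x ahead of the robot, y to its left, z up, the work surface at z = 0. Lengths are in mm, angles in rad, forces in N, time in s.
With the tool pointing down it reaches from about 300 to 875 mm from the base axis. Payload 4.2 kg.
Tool frame: the origin (TCP) lies at the very end of the fingers, on their centre line; the grasp point (between the pads) lies env.grasp_offset behind it (env.grasp_offset is the distance from the TCP to the grasp point, in mm); z points along the fingers, y is the direction in which the jaws open and shut (so a half turn about z gives the same grasp; the last joint's range is limited). The gripper opens to 85 mm and grips with 20 to 120 N. Pads are 22 mm wide; open, the fingers measure 114 mm over their backs; the gripper's body (76 mm by 85 mm) begins 54 mm behind the grasp point. The pads swing forward as they close: fully open they stand 13 mm farther back than shut.
Start: joints at [1.2, 0.32, 1.565, -0, 1.257, -0.02], TCP at [197.601, 539.996, 231.338] pointing down, gripper open.
Joint ranges: [-3.11, 3.11], [-0.84, 2.01], [0.21, 2.61], [-1.34, 4.49], [0.05, 2.63], [-2.56, 2.56]. Speed limits (rad/s): [2.57, 2.57, 3.14, 3.14, 3.14, 3.14].

## Interface

Orientations are given as a rotation vector (axis times angle).
In Python, from plant import env gives the robot as it stands. The module is installed in compiled form; this text tells all that it offers.
- The arm moves only by the shell command python3 -m pendant 'ROWS' [OPENING] [FORCE]. ROWS is JSON, a list of rows, each an object with "offset": the shift along the tool's x, y, z in mm, a list of three; "turn": the turn, a rotation vector about the tool's x, y, z in rad, a list of three. A call has 1 to 10 rows; each row is the pose to reach, as a shift and turn from the pose measured when the call began, along the tool's axes at that moment; what a row does not reach only later rows make up. A row lasts 1/10 s, in which the tool goes at most 50 mm and 8.59 degrees, less where a joint would pass 70% of its speed; a pose out of reach is approached as far as the arm can. A call with a gripper value outside its range is refused whole. OPENING is the closure in counts, from 0 (fully open) to 255 (shut), set as the call begins (- or left out, the last holds). The fingers move at their own pace and stop on an object; FORCE is the grip in N (left out, the last holds). Time passes only in rows, so rows that repeat a pose let the fingers close. It gives the time, the measured TCP pose, the force and the opening at its end, in the units of the state.
- env.state(): the state, without advancing time (a new reading comes with each control period).
- env.grab_frame(name): name is "scene" or "top" or "wrist"; returns (picture, depth): 420x560x3 uint8, red, green, blue; 420x560 float32, mm along the optical axis (not along the pixel's ray), 0 where there is no reading.
- env.calibration(name): a dict with "K" (3x3 intrinsics, pixels), "cam_to_world" (4x4, takes a point from camera to world coordinates); the wrist camera has in their place "mount" (4x4, takes a point from camera to tool coordinates, whose origin is the TCP and whose axes are the flange's). Camera axes: x right, y down, z forward; pixel columns grow to the right and rows downward; lengths in mm; the calibration is good to about 2 mm. A picture is of the moment at which its call begins: read the wrist's pose just before it. calibration takes no time and is no camera call.
- env.finish_job(): hands the job in, once; it reports no verdict.
The state is a dict: "time": time; "joints": joint angles; "joint_vel": joint speeds; "tau": joint torques, N m; "position": TCP position; "tool_rot": TCP orientation; "wrist_force": force on the tool from outside, world axes, zero at the start; "ft_torque": the same for the moment, N m; "grip_width": finger opening in mm.
Only numpy, scipy, OpenCV 4.12 (cv2) and the standard library are available. Lean on these libraries where they do the work, as an engineer would, in place of code of your own. Each camera call takes 0.05 s, during which the arm holds its last target.

## Working session

There is one attempt and no reset: what is moved stays moved. The work goes in short steps, Python scripts to look and compute and a shell command to move; the robot and the scene stay as the last step left them, time stands still between calls to the robot, and variables do not carry over. Pictures are saved under pics/ and viewed, and the job is handed in when it is done.

```bash
mkdir -p pics
python3 - <<'E'
from plant import env
import cv2
print(env.grasp_offset, env.state())
for n in("scene","top","wrist"):
    p,d=env.grab_frame(n); cv2.imwrite(f"pics/{n}0.png",p[:,:,::-1]); 
    import numpy as np; np.savez(f"{n}0.npz",p=p,d=d)
    print(n,env.calibration(n))
E
```

```text
18.700000000000003 {'time': 0.0, 'joints': array([ 1.19998850e+00,  3.20296493e-01,  1.56566241e+00,  6.19834345e-06,
        1.25739118e+00, -2.00092940e-02]), 'joint_vel': array([-0.00038812, -0.00032514,  0.00013436,  0.00071456,  0.00053987,
        0.0017926 ]), 'tau': array([ 2.65486786e-03, -4.15522385e+01, -2.34174138e+01,  9.20725120e-05,
        7.82351999e-03, -1.02112239e-05]), 'position': array([197.43062691, 539.54504717, 230.48606657]), 'tool_rot': array([-5.48154182e-01, -3.09304766e+00,  2.70593431e-03]), 'wrist_force': array([ 0.33668091, -0.75379312, -0.86526939]), 'ft_torque': array([ 0.03845958, -0.00666884, -0.00380916]), 'grip_width': 85.52968987486724}
scene {'K': array([[428.46473314,   0.        , 292.65025932],
       [  0.        , 428.46473314, 206.56587062],
       [  0.        ,   0.        ,   1.        ]]), 'cam_to_world': array([[-7.63951346e-01,  5.09633663e-01, -3.95792713e-01,
         9.12802802e+02],
       [ 6.45246833e-01,  5.97726455e-01, -4.75793662e-01,
         5.13735086e+02],
       [-5.90469189e-03, -6.18867203e-01, -7.85473436e-01,
   
[... 450 characters left out ...]
4904e+00],
       [ 8.69304320e-03, -8.59689298e-02, -9.96259893e-01,
         1.13138564e+03],
       [ 0.00000000e+00,  0.00000000e+00,  0.00000000e+00,
         1.00000000e+00]])}
wrist {'K': array([[376.46544622,   0.        , 278.66812016],
       [  0.        , 376.46544622, 209.45126907],
       [  0.        ,   0.        ,   1.        ]]), 'mount': array([[ 1.03368795e-03, -9.60096273e-01, -2.79667798e-01,
         7.06016528e+01],
       [ 9.99999147e-01,  1.21584507e-03, -4.77857106e-04,
        -2.02907184e-01],
       [ 7.98821539e-04, -2.79667065e-01,  9.60096711e-01,
        -1.43489937e+02],
       [ 0.00000000e+00,  0.00000000e+00,  0.00000000e+00,
         1.00000000e+00]])}
```

View pics/scene0.png

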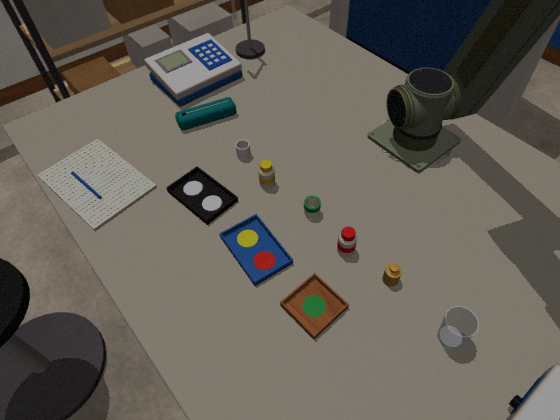

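View pics/top0.png

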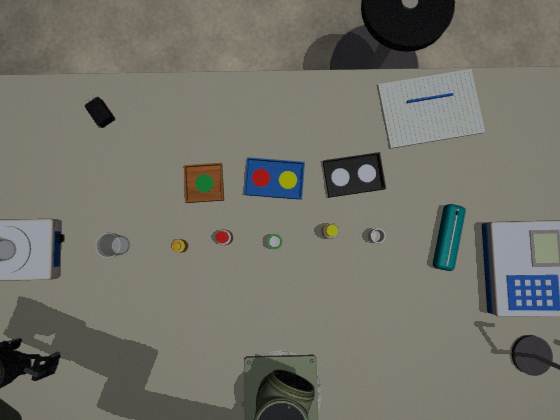

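The scene and top views show five pieces in a row. In the top view they are the weight (179,245), red bottle (223,237), banded crucible (274,241), yellow bottle (331,230) and plain crucible (376,236). The three trays are farther out, the beaker is at (113,244) and the pencil case at (450,237). I'll zoom in to check which way up the pieces are.

Run:
```python
import cv2,numpy as np
a=cv2.imread("pics/scene0.png")[130:290,220:420]
b=cv2.imread("pics/top0.png")[145:265,160:400]
cv2.imwrite("pics/z1.png",cv2.resize(a,None,fx=3.6,fy=3.6,interpolation=cv2.INTER_CUBIC))
cv2.imwrite("pics/z2.png",cv2.resize(b,None,fx=3.3,fy=3.3,interpolation=cv2.INTER_CUBIC))
```

```text
(no output)
```

View pics/z1.png

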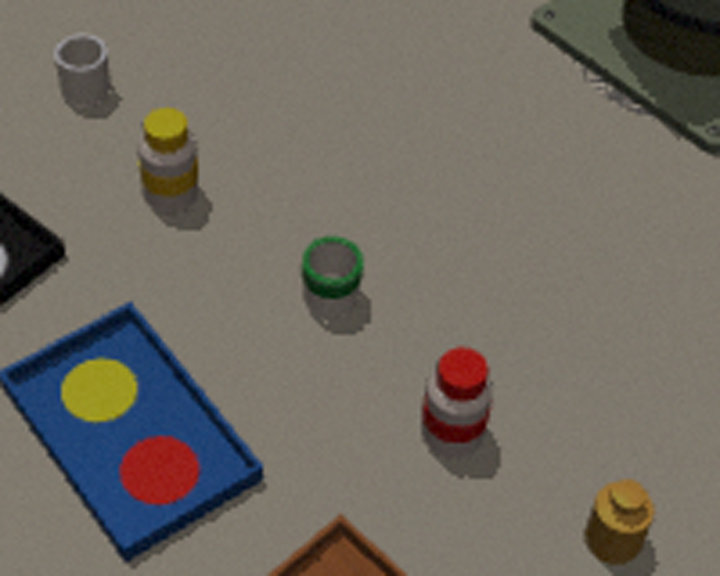

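View pics/z2.png

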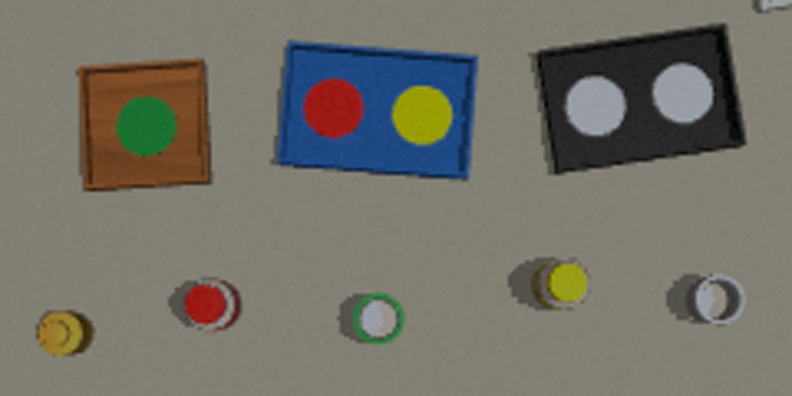

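All five pieces stand upright, crucibles mouth up. Next I measure the piece tops and the marks by casting rays onto planes at known heights from both cameras.

```bash
cat > h.py <<'E'
import cv2,numpy as np
from plant import env
def ray(n,u,v,z,T=None):
    c=env.calibration(n); T=c["cam_to_world"] if T is None else T
    d=T[:3,:3]@np.linalg.inv(c["K"])@[u,v,1]; o=T[:3,3]
    return o+d*(z-o[2])/d[2]
def mask(p,lo,hi): return cv2.inRange(cv2.cvtColor(p,cv2.COLOR_RGB2HSV),np.array(lo),np.array(hi))
def blobs(m,box,amin=25):
    x0,y0,x1,y1=box; q=np.zeros_like(m); q[y0:y1,x0:x1]=m[y0:y1,x0:x1]
    n,l,s,c=cv2.connectedComponentsWithStats(q)
    return [(c[i].round(1).tolist(),s[i].tolist()) for i in range(1,n) if s[i,4]>=amin]
C=dict(red=((0,190,110),(6,255,255)),yellow=((26,170,110),(34,255,255)),green=((50,120,50),(75,255,200)),white=((0,0,130),(179,45,255)),gold=((14,120,60),(25,255,255)))
E
python3 - <<'E'
from h import *
for n,box in(("top",(160,145,400,262)),("scene",(160,130,420,340))):
    p=np.load(n+"0.npz")["p"]
    for k in C:
        for c,s in blobs(mask(p,*C[k]),box): print(n,k,c,s,*[ray(n,*c,z)[:2].round(0) for z in(4,44,62,80)])
E
```

```text
top red [260.4, 177.5] [253, 170, 16, 16, 212] [618.  47.] [611.  46.] [608.  45.] [605.  44.]
top red [221.5, 236.9] [216, 232, 12, 11, 100] [444. 164.] [444. 158.] [443. 155.] [443. 153.]
top yellow [287.5, 179.3] [279, 171, 18, 17, 235] [611. -33.] [604. -32.] [601. -31.] [598. -31.]
top yellow [331.5, 230.1] [326, 225, 12, 11, 102] [ 458. -159.] [ 457. -153.] [ 456. -151.] [ 456. -148.]
top green [204.0, 182.7] [196, 174, 17, 18, 246] [605. 214.] [599. 207.] [596. 203.] [593. 200.]
top green [274.1, 240.6] [267, 234, 15, 15, 56] [431.  10.] [430.  10.] [430.  10.] [430.   9.]
top white [298.1, 210.5] [175, 145, 225, 117, 11469] [518. -62.] [514. -60.] [513. -59.] [511. -58.]
top white [165.4, 162.6] [160, 155, 10, 15, 28] [668. 329.] [659. 317.] [655. 312.] [651. 306.]
top white [366.5, 172.8] [358, 165, 18, 17, 243] [ 626. -268.] [ 619. -259.] [ 616. -255.] [ 613. -250.]
top white [176.0, 170.1] [168, 167, 15, 8, 34] [645. 297.] [637. 287.] [633. 282.] [630. 277.]
top white [340.0, 176.8] [332, 169, 17, 17, 236] [ 616. -189.] [ 609. -182.] [ 606. -179.] [ 603. -176.]
top white [
[... 1471 characters left out ...]
192.5, 187.5] [184, 181, 18, 14, 203] [ 625. -269.] [ 638. -234.] [ 644. -219.] [ 650. -203.]
scene white [211.2, 202.5] [202, 196, 20, 14, 222] [ 615. -190.] [ 629. -159.] [ 634. -145.] [ 640. -131.]
scene white [173.8, 300.9] [169, 294, 12, 13, 36] [842.  -2.] [845.  21.] [847.  31.] [848.  42.]
scene white [219.2, 301.9] [215, 298, 12, 9, 26] [764.  68.] [771.  88.] [773.  97.] [776. 105.]
scene gold [266.1, 168.8] [260, 165, 12, 8, 46] [ 425. -192.] [ 446. -160.] [ 456. -146.] [ 466. -132.]
scene gold [267.1, 180.3] [259, 174, 16, 11, 85] [ 450. -155.] [ 470. -125.] [ 480. -112.] [489. -98.]
scene gold [392.8, 273.8] [385, 263, 17, 24, 278] [406. 277.] [428. 287.] [438. 292.] [448. 297.]
```

Run:
```python
from h import *
for n,u,v,z in(("top",177.3,245.9,60),("scene",394.2,267.5,60),("top",179,245.8,44),("top",377.6,235.9,44),("scene",243,144.3,44)): print(n,ray(n,u,v,z)[:2].round(1))
from scipy.spatial.transform import Rotation as R
s=env.state(); r=R.from_rotvec(s["tool_rot"]); print(r.as_matrix().round(3), s["position"])
print("to vertical", "target jaws along world x")
for sg in(1,-1):
    Rt=np.array([[0,sg,0],[sg,0,0],[0,0,-1]],float)
    print(sg,(r.inv()*R.from_matrix(Rt)).as_rotvec().round(3), (r.inv()).apply([430-s["position"][0],11-s["position"][1],0]).round(1))
```

```text
top [420.9 277.9]
scene [422.6 282.5]
top [421.1 277.3]
top [ 437.8 -283.4]
scene [ 437.4 -281. ]
[[-0.939  0.344 -0.001]
 [ 0.344  0.939 -0.001]
 [ 0.    -0.001 -1.   ]] [197.4670416  539.64827088 230.68019797]
to vertical target jaws along world x
1 [-1.00e-03  1.00e-03  1.22e+00] [-400.1 -416.5    0.5]
-1 [-1.000e-03 -1.000e-03 -1.922e+00] [-400.1 -416.5    0.5]
```

```bash
python3 -m pendant '[{"offset":[-299.5,-167.8,30],"turn":[0,0,1.22]},{"offset":[-299.5,-167.8,30],"turn":[0,0,1.22]},{"offset":[-299.5,-167.8,30],"turn":[0,0,1.22]},{"offset":[-299.5,-167.8,30],"turn":[0,0,1.22]},{"offset":[-299.5,-167.8,30],"turn":[0,0,1.22]},{"offset":[-299.5,-167.8,30],"turn":[0,0,1.22]},{"offset":[-299.5,-167.8,30],"turn":[0,0,1.22]},{"offset":[-299.5,-167.8,30],"turn":[0,0,1.22]},{"offset":[-299.5,-167.8,30],"turn":[0,0,1.22]},{"offset":[-299.5,-167.8,30],"turn":[0,0,1.22]}]' 0 60
python3 - <<'E'
from h import *
s=env.state();from scipy.spatial.transform import Rotation as R
M=R.from_rotvec(s["tool_rot"]).as_matrix();print(s["joints"].round(2),M.round(3))
p,d=env.grab_frame("wrist"); cv2.imwrite("pics/w1.png",p[:,:,::-1])
E
```

```text
time: 1.15
position: [420.8, 279.3, 200.8]
tool_rot: [2.219, 2.224, -0.002]
wrist_force: [0.4, -0.1, -0.7]
grip_width: 85.7
[ 0.56  0.23  1.77 -0.    1.14  0.56] [[-0.003  1.    -0.001]
 [ 1.     0.003 -0.001]
 [-0.001 -0.001 -1.   ]]
```

View pics/w1.png

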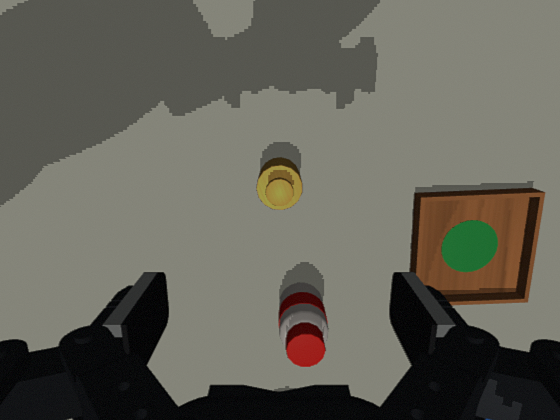

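The wrist view shows the weight's knob at (280,192), between the jaws in the image columns. I'll check its position by ray.

```bash
cat >> h.py <<'E'
from scipy.spatial.transform import Rotation as R
def wT():
    s=env.state(); T=np.eye(4); T[:3,:3]=R.from_rotvec(s["tool_rot"]).as_matrix(); T[:3,3]=s["position"]
    return T@env.calibration("wrist")["mount"]
E
python3 - <<'E'
from h import *
T=wT()
for n,u,v,z in(("weight",279.5,192,62),("red",305.5,349,80),("green",470,246,4)): print(n,ray("wrist",u,v,z,T)[:2].round(1))
E
```

```text
weight [421.5 281.6]
red [443.4 153.6]
green [606.3 214.6]
```

Three views agree to within 3 mm. I'll descend onto the weight.

```bash
python3 -m pendant '[{"offset":[1.2,0.5,50],"turn":[0,0,0]},{"offset":[1.2,0.5,95],"turn":[0,0,0]},{"offset":[1.2,0.5,130],"turn":[0,0,0]},{"offset":[1.2,0.5,160],"turn":[0,0,0]},{"offset":[1.2,0.5,180],"turn":[0,0,0]},{"offset":[1.2,0.5,190],"turn":[0,0,0]},{"offset":[1.2,0.5,193],"turn":[0,0,0]},{"offset":[1.2,0.5,193],"turn":[0,0,0]},{"offset":[1.2,0.5,193],"turn":[0,0,0]}]' 0 60
python3 -m pendant '[{"offset":[0,0,0],"turn":[0,0,0]},{"offset":[0,0,0],"turn":[0,0,0]},{"offset":[0,0,0],"turn":[0,0,0]},{"offset":[0,0,0],"turn":[0,0,0]},{"offset":[0,0,0],"turn":[0,0,0]},{"offset":[0,0,0],"turn":[0,0,0]},{"offset":[0,0,0],"turn":[0,0,0]},{"offset":[0,0,0],"turn":[0,0,0]},{"offset":[0,0,0],"turn":[0,0,0]},{"offset":[0,0,0],"turn":[0,0,0]}]' 255 60
```

```text
time: 2.1
position: [421.6, 281.3, 8.9]
tool_rot: [2.216, 2.225, 0.002]
wrist_force: [-0.1, 0.6, -0.3]
grip_width: 85.6
time: 3.1
position: [421.9, 281.4, 9.5]
tool_rot: [2.216, 2.225, 0.003]
wrist_force: [-0.3, -0.4, 5.7]
grip_width: 36.4
```

```bash
python3 -m pendant '[{"offset":[0,0,-10],"turn":[0,0,0]},{"offset":[0,0,-30],"turn":[0,0,0]},{"offset":[0,0,-55],"turn":[0,0,0]},{"offset":[-10,25,-70],"turn":[0,0,0]},{"offset":[-25,65,-70],"turn":[0,0,0]},{"offset":[-40,110,-70],"turn":[0,0,0]},{"offset":[-55,150,-70],"turn":[0,0,0]},{"offset":[-67,178,-70],"turn":[0,0,0]},{"offset":[-67,183.6,-70],"turn":[0,0,0]},{"offset":[-67,183.6,-70],"turn":[0,0,0]}]' 255 60
python3 - <<'E'
from h import *
T=wT();M=R.from_rotvec(env.state()["tool_rot"]).as_matrix();print(M.round(3))
p,d=env.grab_frame("wrist"); cv2.imwrite("pics/w2.png",p[:,:,::-1])
E
```

```text
time: 4.1
position: [605.7, 214.5, 79.1]
tool_rot: [-2.219, -2.224, -0.001]
wrist_force: [-0.5, 0.7, -3.4]
grip_width: 36.6
[[-0.003  1.     0.   ]
 [ 1.     0.003  0.   ]
 [ 0.     0.    -1.   ]]
```

View pics/w2.png

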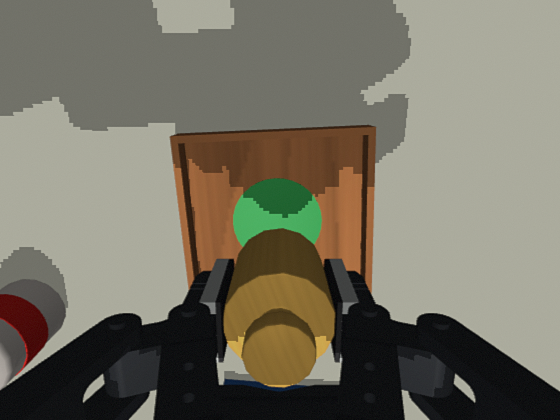

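The weight is held upright between the pads, with the green mark at (278,215) below it. I'll lower it gently.

```bash
python3 -m pendant '[{"offset":[0,0,20],"turn":[0,0,0]},{"offset":[0,0,40],"turn":[0,0,0]},{"offset":[0,0,52],"turn":[0,0,0]},{"offset":[0,0,59],"turn":[0,0,0]},{"offset":[0,0,62],"turn":[0,0,0]},{"offset":[0,0,64],"turn":[0,0,0]},{"offset":[0,0,65],"turn":[0,0,0]},{"offset":[0,0,65.5],"turn":[0,0,0]},{"offset":[0,0,66],"turn":[0,0,0]},{"offset":[0,0,66],"turn":[0,0,0]}]' 255 60
```

```text
time: 5.15
position: [604.8, 215.0, 13.6]
tool_rot: [-2.217, -2.225, -0.001]
wrist_force: [-0.6, 0.2, -2.3]
grip_width: 36.6
```

```bash
python3 -m pendant '[{"offset":[0,0,0.6],"turn":[0,0,0]},{"offset":[0,0,0.6],"turn":[0,0,0]}]' 255 60
python3 -m pendant '[{"offset":[0,0,0],"turn":[0,0,0]},{"offset":[0,0,0],"turn":[0,0,0]},{"offset":[0,0,0],"turn":[0,0,0]},{"offset":[0,0,0],"turn":[0,0,0]},{"offset":[0,0,0],"turn":[0,0,0]}]' 90 60
```

```text
time: 5.35
position: [604.8, 215.0, 13.6]
tool_rot: [-2.218, -2.225, -0.001]
wrist_force: [-1.2, -0.1, 1.3]
grip_width: 36.0
time: 5.85
position: [604.9, 215.0, 13.6]
tool_rot: [-2.218, -2.225, -0.001]
wrist_force: [-0.5, 0.3, -0.1]
grip_width: 55.1
```

Contact was confirmed and the weight is released. Now up and over to the red bottle at (443,153.5).

```bash
python3 -m pendant '[{"offset":[0,0,-20],"turn":[0,0,0]},{"offset":[0,0,-60],"turn":[0,0,0]},{"offset":[0,0,-105],"turn":[0,0,0]},{"offset":[0,0,-135],"turn":[0,0,0]},{"offset":[-17,-45,-150],"turn":[0,0,0]},{"offset":[-34,-90,-150],"turn":[0,0,0]},{"offset":[-50,-130,-150],"turn":[0,0,0]},{"offset":[-61.5,-162,-150],"turn":[0,0,0]},{"offset":[-61.5,-162,-150],"turn":[0,0,0]},{"offset":[-61.5,-162,-150],"turn":[0,0,0]}]' 90 60
python3 -m pendant '[{"offset":[0,0,0],"turn":[0,0,0]},{"offset":[0,0,0],"turn":[0,0,0]},{"offset":[0,0,0],"turn":[0,0,0]}]' 0 40
python3 - <<'E'
from h import *
p,d=env.grab_frame("wrist"); cv2.imwrite("pics/w3.png",p[:,:,::-1])
print([ (c,ray("wrist",*c,80,wT())[:2].round(1)) for c,s in blobs(mask(p,(0,190,90),(6,255,255)),(200,100,400,420),80)])
E
```

```text
time: 6.85
position: [443.3, 152.9, 164.1]
tool_rot: [2.217, 2.225, 0.004]
wrist_force: [0.6, 0.3, 0.3]
grip_width: 54.8
time: 7.15
position: [444.2, 153.2, 163.9]
tool_rot: [2.217, 2.225, 0.004]
wrist_force: [-0.2, 0.4, -0.3]
grip_width: 85.1
[([276.9, 217.2], array([443.4, 152.4]))]
```

View pics/w3.png

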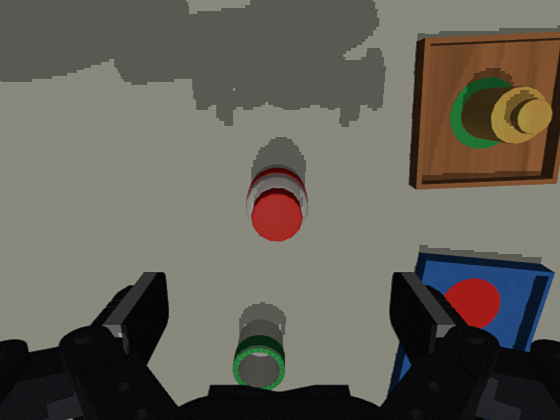

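The red cap at (277,217) is centred under the tool, and the weight stands on its mark at upper right. Descending.

```bash
python3 -m pendant '[{"offset":[0,-0.5,40],"turn":[0,0,0]},{"offset":[0,-0.5,80],"turn":[0,0,0]},{"offset":[0,-0.5,110],"turn":[0,0,0]},{"offset":[0,-0.5,130],"turn":[0,0,0]},{"offset":[0,-0.5,141],"turn":[0,0,0]},{"offset":[0,-0.5,146],"turn":[0,0,0]},{"offset":[0,-0.5,146],"turn":[0,0,0]}]' 0 40
python3 -m pendant '[{"offset":[0,0,0],"turn":[0,0,0]},{"offset":[0,0,0],"turn":[0,0,0]},{"offset":[0,0,0],"turn":[0,0,0]},{"offset":[0,0,0],"turn":[0,0,0]},{"offset":[0,0,0],"turn":[0,0,0]},{"offset":[0,0,0],"turn":[0,0,0]},{"offset":[0,0,0],"turn":[0,0,0]},{"offset":[0,0,0],"turn":[0,0,0]},{"offset":[0,0,0],"turn":[0,0,0]}]' 255 40
```

```text
time: 7.9
position: [444.1, 153.4, 17.8]
tool_rot: [2.217, 2.225, 0.004]
wrist_force: [0.6, 0.2, -0.4]
grip_width: 85.4
time: 8.8
position: [444.5, 153.6, 18.7]
tool_rot: [2.217, 2.224, 0.006]
wrist_force: [-1.1, -0.2, 5.9]
grip_width: 42.9
```

```bash
python3 -m pendant '[{"offset":[0,0,-10],"turn":[0,0,0]},{"offset":[0,0,-30],"turn":[0,0,0]},{"offset":[0,0,-55],"turn":[0,0,0]},{"offset":[-15,25,-68],"turn":[0,0,0]},{"offset":[-37,60,-70],"turn":[0,0,0]},{"offset":[-60,98,-70],"turn":[0,0,0]},{"offset":[-82,134,-70],"turn":[0,0,0]},{"offset":[-100,163,-70],"turn":[0,0,0]},{"offset":[-106,173.5,-70],"turn":[0,0,0]},{"offset":[-106,173.5,-70],"turn":[0,0,0]}]' 255 40
python3 -m pendant '[{"offset":[0,0,0],"turn":[0,0,0]},{"offset":[0,0,0],"turn":[0,0,0]}]' 255 40
python3 - <<'E'
from h import *
p,d=env.grab_frame("wrist"); cv2.imwrite("pics/w4.png",p[:,:,::-1])
E
```

```text
time: 9.8
position: [618.9, 47.3, 89.2]
tool_rot: [2.218, 2.222, 0.006]
wrist_force: [-0.8, -0.2, -1.4]
grip_width: 42.5
time: 10.0
position: [617.4, 48.1, 89.3]
tool_rot: [2.218, 2.224, 0.005]
wrist_force: [0.3, -0.2, -1.3]
grip_width: 42.9
```

View pics/w4.png

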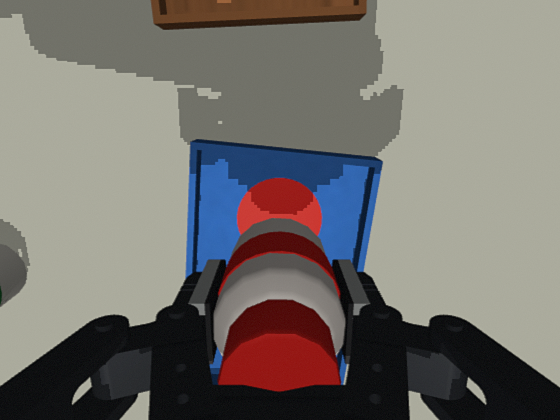

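The red bottle is held straight, in line with the red mark at (279,215). I'll lower it 66.5 mm.

```bash
python3 -m pendant '[{"offset":[0,0,20],"turn":[0,0,0]},{"offset":[0,0,40],"turn":[0,0,0]},{"offset":[0,0,52],"turn":[0,0,0]},{"offset":[0,0,59],"turn":[0,0,0]},{"offset":[0,0,63],"turn":[0,0,0]},{"offset":[0,0,65],"turn":[0,0,0]},{"offset":[0,0,66],"turn":[0,0,0]},{"offset":[0,0,67],"turn":[0,0,0]},{"offset":[0,0,67],"turn":[0,0,0]},{"offset":[0,0,67],"turn":[0,0,0]}]' 255 40
```

```text
time: 11.05
position: [618.0, 48.3, 22.8]
tool_rot: [2.217, 2.224, 0.006]
wrist_force: [0.8, -0.9, -0.7]
grip_width: 42.7
```

```bash
python3 -m pendant '[{"offset":[0,0,0.7],"turn":[0,0,0]},{"offset":[0,0,0.7],"turn":[0,0,0]}]' 255 40
python3 -m pendant '[{"offset":[0,0,0],"turn":[0,0,0]},{"offset":[0,0,0],"turn":[0,0,0]},{"offset":[0,0,0],"turn":[0,0,0]},{"offset":[0,0,0],"turn":[0,0,0]},{"offset":[0,0,0],"turn":[0,0,0]}]' 80 40
```

```text
time: 11.25
position: [618.1, 48.3, 22.8]
tool_rot: [2.217, 2.224, 0.006]
wrist_force: [-2.0, 0.2, 4.5]
grip_width: 43.1
time: 11.75
position: [618.1, 48.3, 22.6]
tool_rot: [2.217, 2.224, 0.006]
wrist_force: [0.3, -0.3, -0.1]
grip_width: 58.8
```

```bash
python3 -m pendant '[{"offset":[0,0,-20],"turn":[0,0,0]},{"offset":[0,0,-60],"turn":[0,0,0]},{"offset":[0,0,-105],"turn":[0,0,0]},{"offset":[0,0,-135],"turn":[0,0,0]},{"offset":[-30,-25,-140],"turn":[0,0,0]},{"offset":[-68,-56,-140],"turn":[0,0,0]},{"offset":[-106,-87,-140],"turn":[0,0,0]},{"offset":[-144,-118,-140],"turn":[0,0,0]},{"offset":[-180,-148,-140],"turn":[0,0,0]},{"offset":[-196.3,-162.6,-140],"turn":[0,0,0]}]' 80 40
python3 -m pendant '[{"offset":[0,0,0],"turn":[0,0,0]},{"offset":[0,0,0],"turn":[0,0,0]},{"offset":[0,0,0],"turn":[0,0,0]}]' 0 40
python3 - <<'E'
from h import *
print(env.state()["joints"].round(2))
p,d=env.grab_frame("wrist"); cv2.imwrite("pics/w5.png",p[:,:,::-1])
print([ (c,ray("wrist",*c,80,wT())[:2].round(1)) for c,s in blobs(mask(p,(26,170,110),(34,255,255)),(200,100,360,420),80)])
E
```

```text
time: 12.75
position: [452.8, -150.7, 161.7]
tool_rot: [2.22, 2.221, 0.005]
wrist_force: [-0.3, 0.3, 0.5]
grip_width: 58.5
time: 13.05
position: [453.7, -150.1, 161.8]
tool_rot: [2.219, 2.222, 0.006]
wrist_force: [-0.4, -0.4, 0.1]
grip_width: 85.6
[-0.35  0.23  1.89  0.    1.03 -0.35]
[([280.3, 215.1], array([ 455.4, -148.6]))]
```

View pics/w5.png

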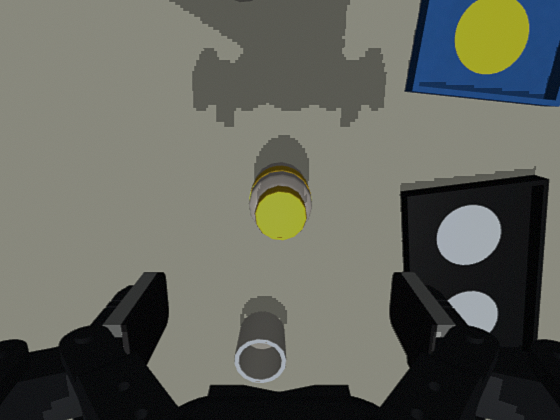

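The yellow cap at (280,215) measures (455.4,-148.6), so I correct by about 2 mm and descend.

```bash
python3 -m pendant '[{"offset":[1.6,1.7,40],"turn":[0,0,0]},{"offset":[1.6,1.7,80],"turn":[0,0,0]},{"offset":[1.6,1.7,110],"turn":[0,0,0]},{"offset":[1.6,1.7,130],"turn":[0,0,0]},{"offset":[1.6,1.7,140],"turn":[0,0,0]},{"offset":[1.6,1.7,144],"turn":[0,0,0]},{"offset":[1.6,1.7,144],"turn":[0,0,0]}]' 0 40
python3 -m pendant '[{"offset":[0,0,0],"turn":[0,0,0]},{"offset":[0,0,0],"turn":[0,0,0]},{"offset":[0,0,0],"turn":[0,0,0]},{"offset":[0,0,0],"turn":[0,0,0]},{"offset":[0,0,0],"turn":[0,0,0]},{"offset":[0,0,0],"turn":[0,0,0]},{"offset":[0,0,0],"turn":[0,0,0]},{"offset":[0,0,0],"turn":[0,0,0]},{"offset":[0,0,0],"turn":[0,0,0]}]' 255 40
```

```text
time: 13.8
position: [456.5, -147.9, 17.8]
tool_rot: [2.218, 2.223, 0.006]
wrist_force: [0.5, -0.6, 0.4]
grip_width: 85.3
time: 14.7
position: [457.0, -148.1, 18.8]
tool_rot: [2.217, 2.222, 0.007]
wrist_force: [-0.1, 0.7, 6.4]
grip_width: 43.4
```

```bash
python3 -m pendant '[{"offset":[0,0,-10],"turn":[0,0,0]},{"offset":[0,0,-30],"turn":[0,0,0]},{"offset":[0,0,-55],"turn":[0,0,0]},{"offset":[18,24,-68],"turn":[0,0,0]},{"offset":[44,58,-70],"turn":[0,0,0]},{"offset":[70,93,-70],"turn":[0,0,0]},{"offset":[95,127,-70],"turn":[0,0,0]},{"offset":[110,147,-70],"turn":[0,0,0]},{"offset":[115,153,-70],"turn":[0,0,0]},{"offset":[115,153,-70],"turn":[0,0,0]}]' 255 40
python3 -m pendant '[{"offset":[0,0,0],"turn":[0,0,0]},{"offset":[0,0,0],"turn":[0,0,0]}]' 255 40
python3 - <<'E'
from h import *
p,d=env.grab_frame("wrist"); cv2.imwrite("pics/w6.png",p[:,:,::-1])
E
```

```text
time: 15.7
position: [609.4, -32.3, 89.8]
tool_rot: [2.215, 2.224, 0.006]
wrist_force: [0.6, 0.0, -1.9]
grip_width: 43.1
time: 15.9
position: [608.2, -33.2, 89.9]
tool_rot: [2.217, 2.223, 0.005]
wrist_force: [0.3, 0.9, -2.5]
grip_width: 43.1
```

View pics/w6.png

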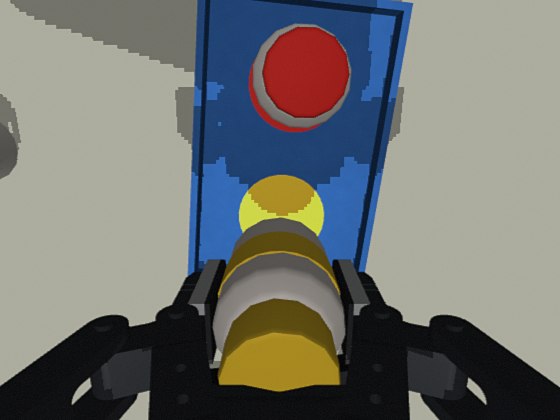

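The yellow bottle is held straight above the yellow mark (281,213), and the red bottle stands at (300,72). Lowering.

```bash
python3 -m pendant '[{"offset":[0,1.3,20],"turn":[0,0,0]},{"offset":[0,1.3,40],"turn":[0,0,0]},{"offset":[0,1.3,52],"turn":[0,0,0]},{"offset":[0,1.3,59],"turn":[0,0,0]},{"offset":[0,1.3,63],"turn":[0,0,0]},{"offset":[0,1.3,65],"turn":[0,0,0]},{"offset":[0,1.3,66.5],"turn":[0,0,0]},{"offset":[0,1.3,67.5],"turn":[0,0,0]},{"offset":[0,1.3,68],"turn":[0,0,0]},{"offset":[0,1.3,68],"turn":[0,0,0]}]' 255 40
```

```text
time: 16.95
position: [610.3, -33.1, 22.9]
tool_rot: [2.216, 2.222, 0.006]
wrist_force: [-0.6, -0.5, 4.7]
grip_width: 43.3
```

```bash
python3 -m pendant '[{"offset":[0,0,0],"turn":[0,0,0]},{"offset":[0,0,0],"turn":[0,0,0]},{"offset":[0,0,0],"turn":[0,0,0]},{"offset":[0,0,0],"turn":[0,0,0]},{"offset":[0,0,0],"turn":[0,0,0]}]' 80 40
python3 -m pendant '[{"offset":[0,0,-20],"turn":[0,0,0]},{"offset":[0,0,-60],"turn":[0,0,0]},{"offset":[0,0,-105],"turn":[0,0,0]},{"offset":[0,0,-135],"turn":[0,0,0]},{"offset":[10,-40,-140],"turn":[0,0,0]},{"offset":[20,-82,-140],"turn":[0,0,0]},{"offset":[30,-124,-140],"turn":[0,0,0]},{"offset":[40,-164,-140],"turn":[0,0,0]},{"offset":[44,-180,-140],"turn":[0,0,0]},{"offset":[44,-180,-140],"turn":[0,0,0]}]' 80 40
python3 -m pendant '[{"offset":[0,0,0],"turn":[0,0,0]},{"offset":[0,0,0],"turn":[0,0,0]},{"offset":[0,0,0],"turn":[0,0,0]}]' 0 30
python3 - <<'E'
from h import *
p,d=env.grab_frame("wrist"); cv2.imwrite("pics/w7.png",p[:,:,::-1])
print([ (c,s,ray("wrist",s[0]+s[2]/2,s[1]+s[3]/2,44,wT())[:2].round(1)) for c,s in blobs(mask(p,(50,120,50),(75,255,255)),(200,100,360,420),80)])
E
```

```text
time: 17.45
position: [610.3, -33.1, 22.7]
tool_rot: [2.216, 2.222, 0.006]
wrist_force: [-0.2, -0.3, -0.3]
grip_width: 58.6
time: 18.45
position: [427.1, 10.7, 162.0]
tool_rot: [2.216, 2.224, 0.005]
wrist_force: [0.6, 1.1, -0.2]
grip_width: 58.7
time: 18.75
position: [428.3, 10.5, 161.9]
tool_rot: [2.216, 2.223, 0.006]
wrist_force: [-0.8, 0.1, 1.0]
grip_width: 85.2
[([277.9, 201.3], [248, 174, 60, 59, 995], array([428.5,   9.4]))]
```

View pics/w7.png

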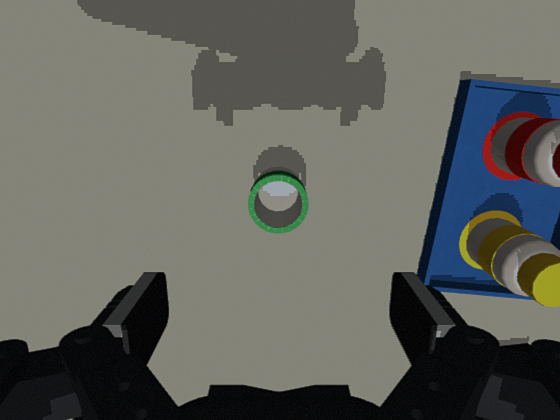

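The green rim at (278,203) lies under the tool, and both bottles stand on their marks. I'll descend on the banded crucible.

```bash
python3 -m pendant '[{"offset":[-0.5,1,45],"turn":[0,0,0]},{"offset":[-0.5,1,90],"turn":[0,0,0]},{"offset":[-0.5,1,120],"turn":[0,0,0]},{"offset":[-0.5,1,140],"turn":[0,0,0]},{"offset":[-0.5,1,150],"turn":[0,0,0]},{"offset":[-0.5,1,154],"turn":[0,0,0]},{"offset":[-0.5,1,154],"turn":[0,0,0]}]' 0 30
python3 -m pendant '[{"offset":[0,0,0],"turn":[0,0,0]},{"offset":[0,0,0],"turn":[0,0,0]},{"offset":[0,0,0],"turn":[0,0,0]},{"offset":[0,0,0],"turn":[0,0,0]},{"offset":[0,0,0],"turn":[0,0,0]},{"offset":[0,0,0],"turn":[0,0,0]},{"offset":[0,0,0],"turn":[0,0,0]},{"offset":[0,0,0],"turn":[0,0,0]},{"offset":[0,0,0],"turn":[0,0,0]}]' 255 30
```

```text
time: 19.5
position: [430.3, 10.1, 7.9]
tool_rot: [2.216, 2.223, 0.006]
wrist_force: [-0.4, -0.3, -0.1]
grip_width: 85.4
time: 20.4
position: [430.7, 10.0, 8.8]
tool_rot: [2.215, 2.222, 0.007]
wrist_force: [-0.9, 0.7, 4.7]
grip_width: 42.4
```

```bash
python3 -m pendant '[{"offset":[0,0,-10],"turn":[0,0,0]},{"offset":[0,0,-30],"turn":[0,0,0]},{"offset":[-10,10,-55],"turn":[0,0,0]},{"offset":[-35,32,-68],"turn":[0,0,0]},{"offset":[-67,62,-70],"turn":[0,0,0]},{"offset":[-100,93,-70],"turn":[0,0,0]},{"offset":[-133,124,-70],"turn":[0,0,0]},{"offset":[-165,154,-70],"turn":[0,0,0]},{"offset":[-190,177,-70],"turn":[0,0,0]},{"offset":[-199.5,185,-70],"turn":[0,0,0]}]' 255 30
python3 -m pendant '[{"offset":[0,0,0],"turn":[0,0,0]},{"offset":[0,0,0],"turn":[0,0,0]}]' 255 30
python3 - <<'E'
from h import *
p,d=env.grab_frame("wrist"); cv2.imwrite("pics/w8.png",p[:,:,::-1])
E
```

```text
time: 21.4
position: [618.1, -191.5, 80.5]
tool_rot: [2.215, 2.218, 0.009]
wrist_force: [-0.0, 0.0, -0.6]
grip_width: 42.5
time: 21.6
position: [617.2, -190.9, 80.6]
tool_rot: [2.216, 2.219, 0.008]
wrist_force: [-0.4, 0.7, 0.1]
grip_width: 42.4
```

View pics/w8.png

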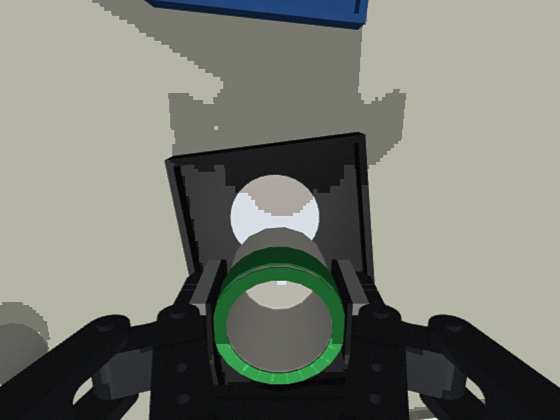

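The banded crucible is held mouth up above the inner white mark (275,212). Lowering.

```bash
python3 -m pendant '[{"offset":[1,-1.7,20],"turn":[0,0,0]},{"offset":[1,-1.7,40],"turn":[0,0,0]},{"offset":[1,-1.7,52],"turn":[0,0,0]},{"offset":[1,-1.7,59],"turn":[0,0,0]},{"offset":[1,-1.7,63],"turn":[0,0,0]},{"offset":[1,-1.7,65.5],"turn":[0,0,0]},{"offset":[1,-1.7,67],"turn":[0,0,0]},{"offset":[1,-1.7,68],"turn":[0,0,0]},{"offset":[1,-1.7,68.7],"turn":[0,0,0]},{"offset":[1,-1.7,68.7],"turn":[0,0,0]}]' 255 30
```

```text
time: 22.65
position: [616.1, -189.6, 12.9]
tool_rot: [2.215, 2.219, 0.009]
wrist_force: [-0.7, 0.7, 3.9]
grip_width: 42.8
```

```bash
python3 -m pendant '[{"offset":[0,0,0],"turn":[0,0,0]},{"offset":[0,0,0],"turn":[0,0,0]},{"offset":[0,0,0],"turn":[0,0,0]},{"offset":[0,0,0],"turn":[0,0,0]},{"offset":[0,0,0],"turn":[0,0,0]}]' 88 30
python3 -m pendant '[{"offset":[0,0,-20],"turn":[0,0,0]},{"offset":[0,0,-60],"turn":[0,0,0]},{"offset":[0,0,-105],"turn":[0,0,0]},{"offset":[0,0,-140],"turn":[0,0,0]},{"offset":[-20,-38,-145],"turn":[0,0,0]},{"offset":[-41,-78,-145],"turn":[0,0,0]},{"offset":[-62,-119,-145],"turn":[0,0,0]},{"offset":[-82,-158,-145],"turn":[0,0,0]},{"offset":[-92.5,-178,-145],"turn":[0,0,0]},{"offset":[-92.5,-178,-145],"turn":[0,0,0]}]' 88 30
python3 -m pendant '[{"offset":[0,0,0],"turn":[0,0,0]},{"offset":[0,0,0],"turn":[0,0,0]},{"offset":[0,0,0],"turn":[0,0,0]}]' 0 30
python3 - <<'E'
from h import *
print(env.state()["joints"].round(2))
p,d=env.grab_frame("wrist"); cv2.imwrite("pics/w9.png",p[:,:,::-1])
E
```

```text
time: 23.15
position: [616.0, -189.6, 12.8]
tool_rot: [2.215, 2.219, 0.009]
wrist_force: [-0.1, 0.2, 0.2]
grip_width: 55.8
time: 24.15
position: [434.4, -283.2, 156.5]
tool_rot: [2.22, 2.216, 0.008]
wrist_force: [0.3, -0.6, -0.7]
grip_width: 55.9
time: 24.45
position: [435.3, -282.8, 156.4]
tool_rot: [2.218, 2.217, 0.008]
wrist_force: [-0.2, -0.9, -0.7]
grip_width: 85.3
[-0.6   0.29  1.81  0.    1.03 -0.6 ]
```

View pics/w9.png

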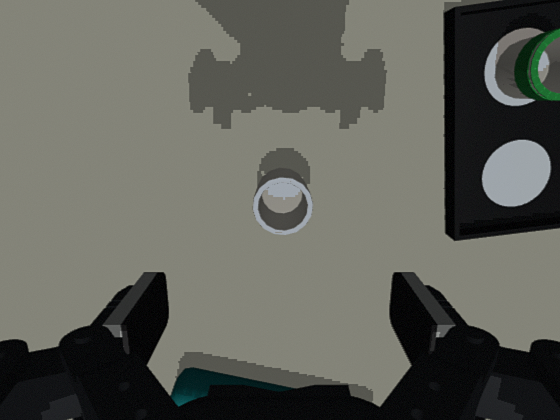

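Run:
```python
from h import *
print(ray("wrist",282.5,206,44,wT()), env.state()["position"])
```

```text
[ 439.13534223 -284.28570616   44.        ] [ 435.258414   -282.80520505  156.30632568]
```

The plain crucible's rim centre at (282.5,206) is (439,-284), and the banded crucible stands on its mark at upper right.

```bash
python3 -m pendant '[{"offset":[-1,3.2,45],"turn":[0,0,0]},{"offset":[-1,3.2,90],"turn":[0,0,0]},{"offset":[-1,3.2,120],"turn":[0,0,0]},{"offset":[-1,3.2,138],"turn":[0,0,0]},{"offset":[-1,3.2,145],"turn":[0,0,0]},{"offset":[-1,3.2,148.5],"turn":[0,0,0]},{"offset":[-1,3.2,148.5],"turn":[0,0,0]}]' 0 30
python3 -m pendant '[{"offset":[0,0,0],"turn":[0,0,0]},{"offset":[0,0,0],"turn":[0,0,0]},{"offset":[0,0,0],"turn":[0,0,0]},{"offset":[0,0,0],"turn":[0,0,0]},{"offset":[0,0,0],"turn":[0,0,0]},{"offset":[0,0,0],"turn":[0,0,0]},{"offset":[0,0,0],"turn":[0,0,0]},{"offset":[0,0,0],"turn":[0,0,0]},{"offset":[0,0,0],"turn":[0,0,0]}]' 255 30
```

```text
time: 25.2
position: [440.2, -283.9, 8.2]
tool_rot: [2.217, 2.217, 0.008]
wrist_force: [0.1, 0.2, 0.3]
grip_width: 85.1
time: 26.1
position: [440.5, -284.2, 9.2]
tool_rot: [2.216, 2.216, 0.009]
wrist_force: [-0.7, 1.0, 6.7]
grip_width: 41.8
```

```bash
python3 -m pendant '[{"offset":[0,0,-10],"turn":[0,0,0]},{"offset":[0,0,-30],"turn":[0,0,0]},{"offset":[1,10,-55],"turn":[0,0,0]},{"offset":[3,35,-68],"turn":[0,0,0]},{"offset":[6,70,-70],"turn":[0,0,0]},{"offset":[9,110,-70],"turn":[0,0,0]},{"offset":[13,148,-70],"turn":[0,0,0]},{"offset":[15.7,176,-70],"turn":[0,0,0]},{"offset":[15.7,184.5,-70],"turn":[0,0,0]},{"offset":[15.7,184.5,-70],"turn":[0,0,0]}]' 255 30
python3 -m pendant '[{"offset":[0,0,0],"turn":[0,0,0]},{"offset":[0,0,0],"turn":[0,0,0]}]' 255 30
python3 - <<'E'
from h import *
p,d=env.grab_frame("wrist"); cv2.imwrite("pics/w10.png",p[:,:,::-1])
E
```

```text
time: 27.1
position: [624.8, -268.2, 80.7]
tool_rot: [2.215, 2.217, 0.008]
wrist_force: [-0.1, 0.6, -0.4]
grip_width: 41.7
time: 27.3
position: [623.3, -268.4, 80.8]
tool_rot: [2.217, 2.217, 0.007]
wrist_force: [-0.0, -0.2, -1.5]
grip_width: 41.9
```

View pics/w10.png

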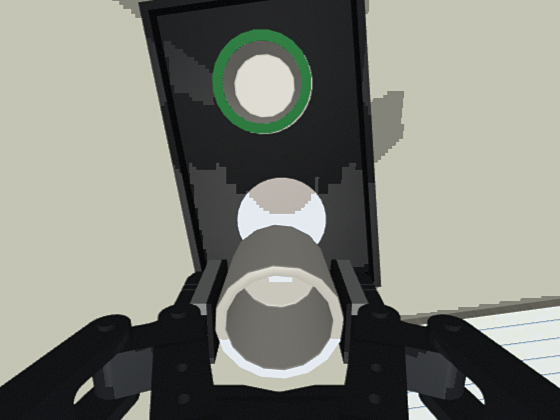

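The plain crucible is above the outer white mark (282,215) and 2 mm short in x. I'll lower it with that correction.

```bash
python3 -m pendant '[{"offset":[0,2,20],"turn":[0,0,0]},{"offset":[0,2,40],"turn":[0,0,0]},{"offset":[0,2,52],"turn":[0,0,0]},{"offset":[0,2,59],"turn":[0,0,0]},{"offset":[0,2,63],"turn":[0,0,0]},{"offset":[0,2,65.5],"turn":[0,0,0]},{"offset":[0,2,67],"turn":[0,0,0]},{"offset":[0,2,68],"turn":[0,0,0]},{"offset":[0,2,68.7],"turn":[0,0,0]},{"offset":[0,2,68.7],"turn":[0,0,0]}]' 255 30
```

```text
time: 28.35
position: [626.4, -268.6, 13.2]
tool_rot: [2.216, 2.216, 0.008]
wrist_force: [-0.7, 0.3, 3.8]
grip_width: 41.9
```

Contact is reached, so I release, rise and draw back for a final look.

```bash
python3 -m pendant '[{"offset":[0,0,0],"turn":[0,0,0]},{"offset":[0,0,0],"turn":[0,0,0]},{"offset":[0,0,0],"turn":[0,0,0]},{"offset":[0,0,0],"turn":[0,0,0]},{"offset":[0,0,0],"turn":[0,0,0]}]' 88 30
python3 -m pendant '[{"offset":[0,0,-20],"turn":[0,0,0]},{"offset":[0,0,-60],"turn":[0,0,0]},{"offset":[0,0,-105],"turn":[0,0,0]},{"offset":[0,0,-150],"turn":[0,0,0]},{"offset":[10,-45,-180],"turn":[0,0,0]},{"offset":[20,-90,-200],"turn":[0,0,0]},{"offset":[40,-135,-200],"turn":[0,0,0]},{"offset":[60,-175,-200],"turn":[0,0,0]},{"offset":[80,-215,-200],"turn":[0,0,0]},{"offset":[100,-250,-200],"turn":[0,0,0]}]' 88 30
python3 - <<'E'
from h import *
ims=[]
for n in("top","scene"):
    p,d=env.grab_frame(n); np.savez(n+"1.npz",p=p)
    q=p[130:290,90:480] if n=="top" else p[100:360,150:490]
    cv2.imwrite(f"pics/{n}1.png",cv2.resize(q[:,:,::-1],None,fx=2,fy=2,interpolation=cv2.INTER_CUBIC))
    o=np.load(n+"0.npz")["p"]
    for nm,b in (("case",(430,195,475,275)),("beaker",(92,225,135,265))) if n=="top" else (("case",(170,92,240,132)),("beaker",(435,305,480,350))):
        x0,y0,x1,y1=b; print(n,nm,np.abs(p[y0:y1,x0:x1].astype(int)-o[y0:y1,x0:x1]).mean().round(2))
E
```

```text
time: 28.85
position: [626.3, -268.7, 13.0]
tool_rot: [2.216, 2.216, 0.008]
wrist_force: [-0.2, 0.6, -1.0]
grip_width: 56.0
time: 29.85
position: [372.2, -167.4, 210.7]
tool_rot: [2.217, 2.216, 0.008]
wrist_force: [0.1, -0.1, -0.0]
grip_width: 56.4
top case 8.09
top beaker 8.92
scene case 4.36
scene beaker 4.72
```

View pics/top1.png

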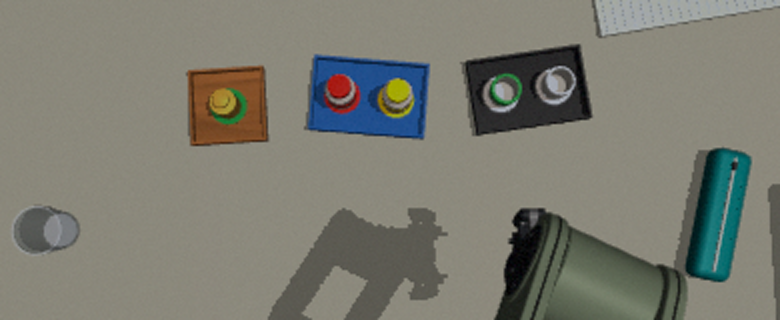

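View pics/scene1.png

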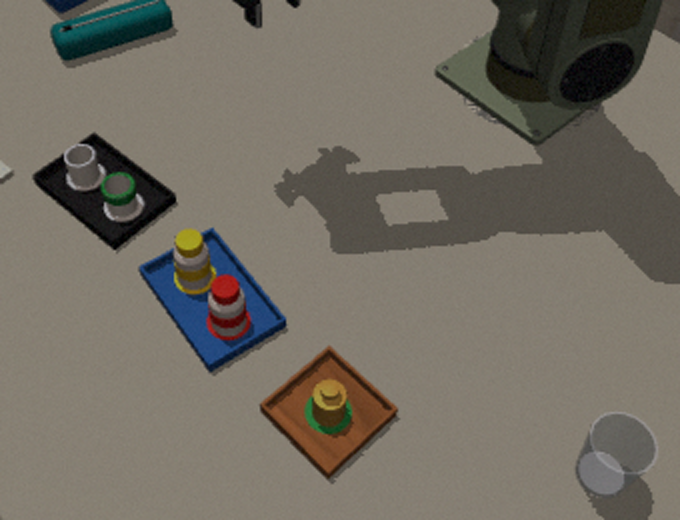

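Both views show all five pieces upright on their marks, with the beaker and pencil case in place. I'll check the numbers.

Run:
```python
from h import *
P=dict(weight=((221,101),(331,394),62,(605,214.5)),red=((340,85),(226,290),80,(618,47.5)),yellow=((397.5,91),(189,242),80,(610,-33)),banded=((505.5,92),(118.5,187),44,(615.5,-189.5)),plain=((556.5,84),(80.5,157),44,(625.5,-268.5)))
for k,(t,s,z,m) in P.items():
    a=ray("top",t[0]/2+90,t[1]/2+130,z)[:2]-m; b=ray("scene",s[0]/2+150,s[1]/2+100,z)[:2]-m
    print(k,a.round(1),b.round(1))
o,p=np.load("top0.npz")["p"],np.load("top1.npz")["p"]
for q in(o,p): print(blobs(mask(q,(80,100,40),(98,255,255)),(425,190,480,280),200))
g=lambda q,b:cv2.cvtColor(q,cv2.COLOR_RGB2GRAY).astype(np.float32)[b[1]:b[3],b[0]:b[2]]
b=(92,225,135,265);print(cv2.phaseCorrelate(g(o,b),g(p,b)))
print(env.state()["joint_vel"].round(3))
```

```text
weight [-2.5 -1.4] [3.3 7.4]
red [ 0.9 -2.5] [1.2 5.1]
yellow [-1.  -1.5] [1.1 2.4]
banded [-4.4 -0.9] [0.1 1.9]
plain [-4.2  4.4] [-0.   2.5]
[([450.3, 237.3], [436, 204, 29, 67, 1093])]
[([450.1, 237.3], [436, 204, 30, 67, 1105])]
((0.46895967580385545, 0.05890247231410228), 1.0007040823830498)
[-0.004  0.064 -0.117 -0.003 -0.066 -0.003]
```

All pieces are within tolerance and the bystanders have not moved. I'll let the arm settle, then hand the job in.

```bash
python3 -m pendant '[{"offset":[0,0,0],"turn":[0,0,0]},{"offset":[0,0,0],"turn":[0,0,0]},{"offset":[0,0,0],"turn":[0,0,0]},{"offset":[0,0,0],"turn":[0,0,0]}]' && python3 -c "
from plant import env
print(env.finish_job())"
```

```text
time: 30.35
position: [370.5, -166.3, 210.3]
tool_rot: [2.219, 2.219, 0.006]
wrist_force: [0.3, -0.1, 0.0]
grip_width: 55.8
the job is handed in; nothing more can be done
None
```

I placed the weight, both bottles and both crucibles on their marks one at a time. Each was lowered until the wrist force showed contact, then released. The arm then drew clear, and I handed the job in at about 30 s; no verdict is reported.

**Placement:** The final top and scene views show all five pieces upright on the right marks, with the crucibles mouth up. Most offsets from the mark centres were 5 mm or less, against the 15 mm allowed. The two views disagreed on some pieces, because I read the tops by eye. The largest gap was on the weight: the scene view put it 7 mm off in y, while the top view put it under 3 mm off and the arm released it within 1 mm of the mark.

**Bystanders:** The pencil case and beaker showed shifts of under about 1.5 mm, which is within the measuring noise.

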